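Index the tilted cell carousel and load its empty nest

TASK

Turn the knob of the tilted cell carousel, stop by stop, until its one empty nest has clicked in at the pointer on the low front edge. Then take the cell that waits in the V cradle and lay it in that nest, down in both V saddles, and let go, leaving the carousel in that stop. Do not knock over the glue bottle.

Things in the scene. Friction and masses are not known exactly. Their poses are not given: they have to be found in the camera images.
- rotor (a joint): dial angle (rad), positive anticlockwise seen from the knob side; 0 = empty nest at the pointer. A spring detent holds every multiple of 60 deg (1.047); let go within 30 deg of a stop, the dial clicks into it by itself. Leaving a stop takes 0.25 N m. It starts one or two stops on the positive side (nest to the right of the pointer, seen from the robot): the short way is clockwise, values fall
- stand: fixed stand of the carousel: grey foot 190 x 190 x 12 mm, origin under its centre, z up, -x to the low front edge with the steel pointer. The dial's axis leans 25 deg from vertical: it passes 140 mm above the origin and points along (-0.423, 0, 0.906) in this frame. A grey probe bracket at the high rear edge reaches 69 mm above the dial's underside, 90 to 140 mm from the axis
- knob (a point): centre of the black round knob, on the dial's axis, 64 mm from the dial's underside; the point's z is that axis, up out of the dial, x and y turn with the dial. The knob is 44 mm in diameter, 32 mm high (16 mm each way), on a thin post, its underside 5 mm above the tops of the clipped cells. Grip it across its diameter at any angle, tool along the axis
- nest (a point): where a loaded cell's middle belongs in the one empty nest; the cell lies along x (+x inward to the dial's axis, 73 mm away), z square out of the dial, whose face is 24 mm below. Two black 90 deg V saddles 10 mm long, centred 26 mm either side along x, open between (42 mm) for fingers; flanks reach 21 mm to each side, 3 mm above this point; end stop 38 mm outward
- filled_nest (a point): middle of one of the five green cells clipped firmly to the dial in its other nests (six radial nests 60 deg apart on an aluminium dial 238 mm in diameter); the one next to the empty nest, anticlockwise. Its axis is 24 mm above the dial's face, its middle 73 mm from the dial's axis
- gate (a point): fixed point at the pointer's station, inward of the steel pointer: the empty nest's point coincides with it when the dial's joint is 0
- cradle: blue cradle 62 x 90 x 14 mm, fixed to the worktop; origin under its centre. V grooves along its x at y = -22 and +22 mm; the cell waits in the +y one, axis 19 mm above the worktop. Between the V rails (21 to 31 mm out at either end in x) it is open but for low bars along x: 6 mm high at y = -6 to 6, 8 mm high at y = 37 to 45 and -45 to -37 mm
- cell_mid (a point): middle of the waiting cell, on its axis: green round cell 21 mm in diameter, 70 mm long, about 69 g, lying along the cradle's x; the point's z runs along the cell. It may lie in the nest either way round
- cell: the same waiting cell; origin at the centre of one flat end, z along its length to the other end
- glue_bottle: yellow glue bottle with a black cap, 34 mm in diameter, 89 mm tall, standing loose on the worktop; origin under it, z up; a bystander
Not all that is in view belongs to the job. Leave any red look-alike of the cell alone.

How it is judged:
On the way:
1. the empty nest rests in the stop at the pointer, the cell still waiting in its cradle (distance between nest and gate below 0.005 m and velocity of joint rotor between -0.1 and 0.1 rad/s and z of cell_mid in the frame of cradle below 0.025 m and horizontal distance between cell_mid and cradle below 0.035 m), for 0.3 s.
At the end, for the whole second after the job is handed in: Empty nest's point within 5 mm of the pointer's station, dial still; cell at rest in that nest's saddles: middle within 8 mm along the nest, 3 mm across it and 3 mm in height, axis within 0.08 rad of the nest's; the glue bottle stands (distance between nest and gate below 0.005 m and velocity of joint rotor between -0.1 and 0.1 rad/s and x of cell_mid in the frame of nest between -0.008 and 0.008 m and y of cell_mid in the frame of nest between -0.003 and 0.003 m and z of cell_mid in the frame of nest between -0.003 and 0.003 m and angle between the z axis of cell and the x axis of nest, either way round below 0.08 rad and linear speed of cell below 0.02 m/s and angle between glue_bottle's own z axis and vertical below 0.3 rad); the robot touches nothing.
It fails at once if the glue bottle is knocked over (angle between glue_bottle's own z axis and vertical above 0.6 rad).
It also fails if it takes over 66 s, if anything falls off the work surface, if the arm or the gripper's body presses on something with over 40 N, if the wrist force passes 120 N, or if a joint passes its speed limit or range.

ROBOT

A 6-joint arm with a two-finger parallel gripper is mounted at the origin on a cart in front of the work surface, level with it; the furniture and walls round the work are solid. World frame = base frame: x ahead of the robot, y to its left, z up, the work surface at z = 0. Lengths are in m, angles in rad, forces in N, time in s.
With the tool pointing down it reaches from about 0.325 to 0.775 m from the base axis. Payload 5.5 kg.
Tool frame: the origin (TCP) lies between the finger pads; the fingertips stand 8 mm ahead of it and the grasp point (between the pads) lies 11 mm behind it (tcp_to_tips is the distance from the TCP to the fingertips, in m); z points along the fingers, y is the line along which they close (so a half turn about z gives the same grasp; the last joint's range is limited). The gripper opens to 88 mm and grips with 3 to 60 N. Pads are 20 mm wide; open, the fingers measure 115 mm over their backs; the gripper's body (75 mm by 178 mm) begins 61 mm behind the grasp point.
Start: joints at [-1.327, 0.091, 1.231, -0, 1.82, -0.057], TCP at [0.178, -0.573, 0.231] pointing down, gripper open.
Joint ranges: [-2.87, 2.87], [-0.86, 2.18], [0.17, 2.46], [-1.51, 4.65], [0.06, 2.69], [-2.65, 2.65]. Speed limits (rad/s): [2.57, 2.57, 3.01, 3.14, 3.14, 3.14].

INTERFACE

Orientations are given as a unit quaternion [w, x, y, z].
In Python, from bench import * gives the robot as it stands. Calls block until the motion is done:
- move_to(position, orientation): joint-space move of the TCP to a pose.
- move_l(position, speed=0.15, orientation=None): straight line of the TCP; orientation=None keeps the orientation; speed is the mean speed in m/s.
- movej(angles): joint-space move.
- gripper_open() and close(): open the fingers fully, or close them until they stop; the grip force is fixed at half the most.
- hold(seconds).
- inverse_kinematics(position, orientation): joint angles nearest the present ones, or None.
- state(): the state.
- get_image(name): name is "scene" or "side" or "wrist"; returns a dict with "frame" (384x512x3 uint8, blue, green, red), "depth" (384x512 float32, m along the optical axis (not along the pixel's ray), 0 where there is no reading), "camera_matrix" (3x3 intrinsics, pixels), "view" (4x4, takes a point from world to camera coordinates). Camera axes: x right, y up, looking along -z (the intrinsics and any distortion apply to the point x, -y, -z); pixel columns grow to the right and rows downward; lengths in m; the calibration is good to about 2 mm. A picture is of the moment at which its call begins.
A pose or a line that the arm cannot do raises IKError and nothing moves.
- job_done(): hands the job in; it is judged then, once.
The state is a dict: "time": time; "joint_pos": joint angles; "dq": joint speeds; "joint_torque": joint torques, N m; "ee_pos": TCP position; "ee_rot": TCP orientation; "ft_force": force on the tool from outside, world axes, zero at the start; "moment": the same for the moment, N m; "finger_gap": finger opening in m; "finger_force": force on a finger pad.
Only numpy, scipy, OpenCV 4.12 (cv2) and the standard library are available. Lean on these libraries where they do the work, as an engineer would, in place of code of your own. Each camera call takes 0.05 s, during which the arm holds its last target. There are 200 camera calls.

## Working session

There is one attempt and no reset: what is moved stays moved. The work goes in short steps, each a Python script; the robot and the scene stay as the last script left them, time stands still between calls to the robot, and variables do not carry over. Pictures are saved under pics/ and viewed, at most 10 in all, crops included, and the job is handed in when it is done.

```bash
mkdir -p pics; ls
python3 - <<'E'
from bench import *
import cv2,numpy as np
s=state();print(s)
for n in("scene","side"):
    im=get_image(n);np.savez(n+"0.npz",**im);cv2.imwrite(f"pics/{n}0.png",im["frame"])
    print(n,im["camera_matrix"].tolist(),np.round(im["view"],3).tolist(),(im["depth"]>0).mean())
a=cv2.imread("pics/scene0.png");b=cv2.imread("pics/side0.png")
E
```

```text
pics
{'time': 0.0, 'joint_pos': array([-1.32673035e+00,  9.18723422e-02,  1.23186445e+00, -1.61698277e-05,
        1.81981505e+00, -5.67147057e-02]), 'dq': array([-7.59654667e-05, -5.05070903e-04,  1.15265155e-03, -2.00484349e-03,
        5.58189927e-04,  1.16678712e-03]), 'joint_torque': array([-8.00926591e-04, -4.46456265e+01, -4.06445181e+01,  6.97074691e-02,
        2.92875851e-02, -1.38256983e-04]), 'ee_pos': array([ 0.17767602, -0.57279376,  0.22951091]), 'ee_rot': array([-9.74564040e-04,  9.88712494e-01,  1.49822044e-01, -9.94328752e-05]), 'ft_force': array([0.73501241, 0.91002087, 0.33590855]), 'moment': array([ 0.01809448,  0.00953633, -0.01351888]), 'finger_force': 0.0, 'finger_gap': 0.08775474896760221}
scene [[349.8790403337436, 0.0, 252.24730808558317], [0.0, 349.8790403337436, 190.57706509167372], [0.0, 0.0, 1.0]] [[-0.907, -0.421, -0.014, 0.416], [0.293, -0.654, 0.698, -0.314], [-0.303, 0.629, 0.716, -0.719], [0.0, 0.0, 0.0, 1.0]] 0.9957682291666666
side [[374.51828129464485, 0.0, 256.79043825080083], [0.0, 374.51828129464485, 183.269316161484], [0.0, 0.0, 1.0]] [[-0.983, -0.181, 0.027, 0.467], [0.098, -0.396, 0.913, -0.203], [-0.154, 0.9, 0.407, -0.764], [0.0, 0.0, 0.0, 1.0]] 0.9958953857421875
```

View pics/scene0.png

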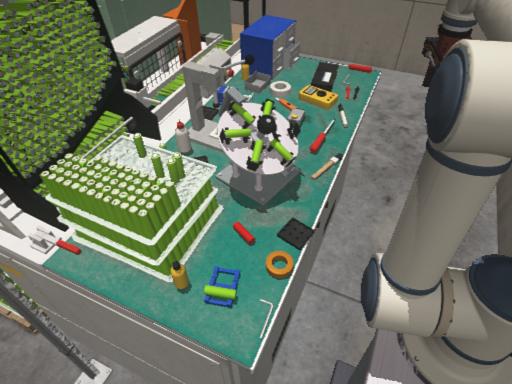

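View pics/side0.png

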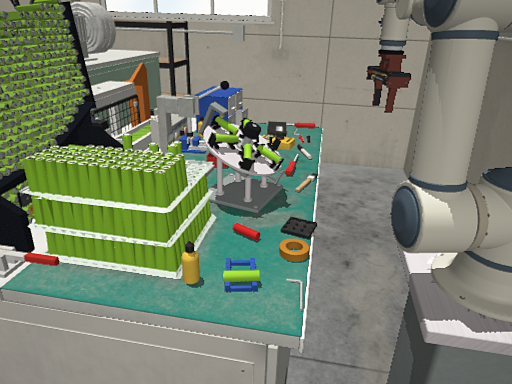

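The scene view shows the carousel at about (262,135) with the knob at (267,124), the cradle with the cell at (222,290), the glue bottle at (179,275), and a red look-alike at (244,233). The side view shows the knob at (251,130), the cell at (241,276) and the bottle at (191,265).

```bash
cat > h.py <<'E'
import numpy as np,cv2
def deproj(im,mask=None):
    "world points (HxWx3) from depth"
    K=im["camera_matrix"];V=im["view"];d=im["depth"]
    v,u=np.indices(d.shape)
    c=np.stack([(u-K[0,2])/K[0,0]*d,-(v-K[1,2])/K[1,1]*d,-d],-1)
    return (c-V[:3,3])@V[:3,:3]
def ray(im,uv):
    K=im["camera_matrix"];V=im["view"];R=V[:3,:3]
    d=np.array([(uv[0]-K[0,2])/K[0,0],-(uv[1]-K[1,2])/K[1,1],-1])@R
    return -R.T@V[:3,3],d/np.linalg.norm(d)
def onplane(im,uv,z):
    o,d=ray(im,uv);return o+d*(z-o[2])/d[2]
def tri(rs):
    A=0;b=0
    for o,d in rs:
        P=np.eye(3)-np.outer(d,d);A=A+P;b=b+P@o
    p=np.linalg.solve(A,b);return p,max(np.linalg.norm(np.cross(p-o,d)) for o,d in rs)
def proj(im,p):
    c=im["view"][:3,:3]@np.asarray(p)+im["view"][:3,3];K=im["camera_matrix"]
    return np.array([K[0,2]-K[0,0]*c[0]/c[2],K[1,2]+K[1,1]*c[1]/c[2]])
def hsv(im):return cv2.cvtColor(im["frame"],cv2.COLOR_BGR2HSV)
E
python3 - <<'E'
from h import *
for n,c in(("scene",(190,60,320,210)),("side",(180,75,310,215))):
    im=dict(np.load(n+"0.npz"));P=deproj(im);H=hsv(im)
    f=im["frame"][c[1]:c[3],c[0]:c[2]];cv2.imwrite(f"pics/{n}_c.png",cv2.resize(f,None,fx=4,fy=4,interpolation=cv2.INTER_CUBIC))
    for nm,lo,hi in(("blue",(110,150,80),(125,255,255)),("green",(36,150,80),(50,255,255)),("yellow",(15,150,120),(28,255,255)),("black",(0,0,0),(180,255,45))):
        m=cv2.inRange(H,lo,hi);k,L,st,ce=cv2.connectedComponentsWithStats(m)
        for i in range(1,k):
            x,y,w,h,a=st[i]
            if a<40 or not(170<ce[i][0]<320 and ce[i][1]>60):continue
            q=P[L==i];print(n,nm,a,np.round(ce[i]),np.round(np.median(q,0),3),np.round(np.percentile(q,3,axis=0),3),np.round(np.percentile(q,97,axis=0),3))
    print(n,"cam",np.round(ray(im,(0,0))[0],3))
E
```

```text
scene blue 53 [221.  91.] [ 0.877 -0.612  0.052] [ 0.868 -0.647  0.029] [ 0.887 -0.598  0.055]
scene blue 238 [224. 278.] [0.5   0.067 0.01 ] [0.467 0.042 0.005] [0.529 0.093 0.016]
scene blue 122 [218. 301.] [0.485 0.126 0.01 ] [0.457 0.113 0.005] [0.513 0.135 0.016]
scene green 230 [172.  86.] [ 1.085 -0.593  0.039] [ 1.06  -0.677  0.032] [ 1.108 -0.527  0.043]
scene green 101 [267. 108.] [ 0.58  -0.371  0.195] [ 0.568 -0.396  0.188] [ 0.597 -0.343  0.204]
scene green 151 [243. 113.] [ 0.625 -0.304  0.205] [ 0.597 -0.313  0.19 ] [ 0.655 -0.295  0.221]
scene green 163 [238. 133.] [ 0.607 -0.236  0.191] [ 0.585 -0.261  0.18 ] [ 0.628 -0.213  0.202]
scene green 171 [281. 149.] [ 0.498 -0.271  0.144] [ 0.47  -0.282  0.129] [ 0.525 -0.261  0.162]
scene green 159 [257. 151.] [ 0.546 -0.223  0.162] [ 0.533 -0.252  0.153] [ 0.561 -0.191  0.171]
scene green 257 [176. 169.] [ 0.671 -0.041  0.197] [ 0.667 -0.062  0.165] [ 0.679 -0.031  0.223]
scene green 278 [220. 292.] [0.486 0.111 0.028] [0.455 0.098 0.019] [0.519 0.122 0.031]
scene yellow 89 [245.  71.] [ 0.87  -0.813  0.043] [ 0.86  -0.82
[... 2209 characters left out ...]
.298  0.223]
side black 263 [250. 131.] [ 0.549 -0.276  0.196] [ 0.528 -0.386  0.146] [ 0.599 -0.266  0.216]
side black 91 [213. 141.] [ 0.635 -0.21   0.182] [ 0.62  -0.22   0.166] [ 0.647 -0.202  0.2  ]
side black 45 [279. 134.] [ 0.53  -0.846  0.029] [ 0.51  -0.854  0.022] [ 0.581 -0.769  0.041]
side black 92 [274. 144.] [ 0.495 -0.37   0.137] [ 0.482 -0.381  0.123] [ 0.511 -0.352  0.153]
side black 128 [246. 162.] [ 0.543 -0.186  0.14 ] [ 0.526 -0.246  0.125] [ 0.571 -0.18   0.152]
side black 176 [299. 228.] [ 0.391 -0.117  0.005] [ 0.353 -0.167  0.   ] [ 0.429 -0.086  0.009]
side black 55 [190. 248.] [0.584 0.123 0.077] [0.58  0.115 0.069] [0.592 0.125 0.086]
side cam [0.361 0.692 0.483]
```

View pics/scene_c.png

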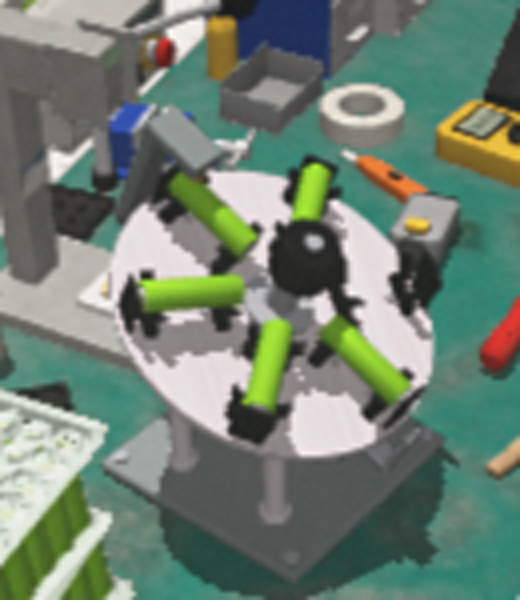

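The empty nest is at scene pixel (294,128), on the robot's right. The pointer is near (290,170), and the bracket is at the rear around (232,100).

Run:
```python
from h import *
pts=[]
for n in("scene","side"):
    im=dict(np.load(n+"0.npz"));P=deproj(im);H=hsv(im).astype(int)
    m=(H[...,1]<60)&(H[...,2]>130)&(np.linalg.norm(P-[.556,-.295,.15],axis=-1)<.14)&(P[...,2]>.06)
    q=P[m]
    # ransac-ish plane via iterative trimming
    for _ in range(12):
        c=np.median(q,0) if _<2 else q.mean(0);u,s,vt=np.linalg.svd(q-c);nn=vt[2]*np.sign(vt[2][2]);r=(q-c)@nn
        q=q[abs(r)<max(.003,2*r.std())]
    print(n,len(q),"normal",nn,"tilt",np.degrees(np.arccos(nn[2])),"az",np.degrees(np.arctan2(nn[1],nn[0])),"c",c,r.std())
    # green cells in the ring
    g=cv2.inRange(hsv(im),(36,120,60),(50,255,255));k,L,st,ce=cv2.connectedComponentsWithStats(g)
    e=np.cross(nn,[0,0,1]);e/=np.linalg.norm(e);f=np.cross(e,nn)  # f uphill, e
    for i in range(1,k):
        q=P[L==i]
        if st[i][4]>60 and np.linalg.norm(np.median(q,0)-[.556,-.295,.17])<.13:
            d=np.median(q,0)-c;u,s,vt=np.linalg.svd(q-q.mean(0))
            a=q.mean(0);print("  cell",np.round(ce[i]),np.round(a,4),"h",(d@nn).round(4),"e,f",(d@e).round(3),(d@f).round(3),"dir deg",np.degrees(np.arctan2(vt[0]@f,vt[0]@e)).round(1))
    print("low dir",-f)
    # knob: black above
    kn=(H[...,2]<70)&(((P-c)@nn)>.045)&(np.linalg.norm(P-[.55,-.29,.2],axis=-1)<.08)
    vs,us=np.nonzero(kn);cc=cv2.minEnclosingCircle(np.stack([us,vs],1).astype(np.float32));print(" knob",kn.sum(),us.mean(),vs.mean(),cc,np.median(P[kn],0))
```

```text
scene 2241 normal [-0.40761543  0.10795629  0.90674974] tilt 24.940015131386918 az 165.16588970021124 c [ 0.57281368 -0.28241404  0.14576588] 0.0012429973196102122
  cell [267. 107.] [ 0.5755 -0.3576  0.2045] h 0.032 e,f -0.084 0.048 dir deg -19.9
  cell [243. 113.] [ 0.6257 -0.3048  0.2052] h 0.0303 e,f -0.008 0.076 dir deg -91.7
  cell [238. 133.] [ 0.6036 -0.2302  0.196 ] h 0.0318 e,f 0.053 0.038 dir deg -21.9
  cell [281. 149.] [ 0.4956 -0.2641  0.1507] h 0.0305 e,f -0.008 -0.069 dir deg -12.3
  cell [257. 151.] [ 0.5462 -0.2221  0.1617] h 0.0315 e,f 0.051 -0.031 dir deg -30.1
low dir [-0.87652881  0.23214725 -0.42166919]
 knob 239 265.93723849372384 124.2887029288703 ((265.8571472167969, 123.85713958740234), 9.390722274780273) [ 0.54676229 -0.27723924  0.2077504 ]
side 1024 normal [-0.40787148  0.10965239  0.90643103] tilt 24.98328679939195 az 164.95236136575645 c [ 0.57311046 -0.2564736   0.14116926] 0.0009988754174894857
  cell [226. 132.] [ 0.6158 -0.2686  0.194 ] h 0.0292 e,f 0.005 0.059 dir deg -33.7
  cell [247. 151.] [ 0.5454 -0.2216  0.1598] h 0.0321 e,f 0.028 -0.025 dir deg -28.5
  cell [268. 153.] [ 0.4977 -0.2714  0.1407] h 0.0289 e,f -0.032 -0.063 dir deg -82.1
low dir [-0.87534978  0.2353295  -0.42235387]
 knob 209 251.39234449760767 130.21052631578948 ((251.40740966796875, 130.1851806640625), 8.866201400756836) [ 0.54642913 -0.27349324  0.20160188]
```

```bash
cat >> h.py <<'E'
from scipy.spatial.transform import Rotation as Ro
N=np.array([-0.40775,0.1088,0.9066]);N/=np.linalg.norm(N)
LOW=-(np.array([0,0,1])-N[2]*N);LOW/=np.linalg.norm(LOW)   # in dial plane, downhill = to pointer
LAT=np.cross(N,LOW)
def quat(z,y):
    z=z/np.linalg.norm(z);y=y-(y@z)*z;y/=np.linalg.norm(y)
    q=Ro.from_matrix(np.stack([np.cross(y,z),y,z],1)).as_quat();return q[[3,0,1,2]]
def snap(name,tag):
    from bench import get_image
    im=get_image(name);np.savez(tag+".npz",**im);cv2.imwrite(f"pics/{tag}.png",im["frame"]);return im
E
python3 - <<'E'
from bench import *
from h import *
a=dict(np.load("scene0.npz"));b=dict(np.load("side0.npz"))
k,r=tri([ray(a,(265.9,123.9)),ray(b,(251.4,130.2))]);print("knob",k,r)
O=(k-N*.064);print("dial underside centre",O,"height above face:",[(k-np.array(c))@N for c in([.57281368,-.28241404,.14576588],[.57311046,-.2564736,.14116926])])
for deg in range(-90,91,30):
    y=LAT*np.cos(np.radians(deg))+LOW*np.sin(np.radians(deg))
    q=inverse_kinematics(k-N*.004,quat(-N,y));q2=inverse_kinematics(k+N*.1,quat(-N,y));print(deg,None if q is None else np.round(q,2),None if q2 is None else np.round(q2,2))
q=quat(-N,LAT)
move_to(k+N*.13,q);s=state();print(s["time"],s["ee_pos"],s["joint_pos"].round(2))
snap("wrist","w1");print(np.round(ray(dict(np.load("w1.npz")),(256,192)),3))
E
```

```text
knob [ 0.55102136 -0.29410526  0.19619826] 0.0011806964140870806
dial underside centre [ 0.57711708 -0.30106839  0.13817647] height above face: [np.float64(0.053335248111600855), np.float64(0.05480122053816003)]
-90 [-0.63 -0.22  1.65  0.16  1.3  -0.38] [-0.66 -0.32  1.57  0.17  1.49 -0.38]
-60 [-0.63 -0.22  1.65  0.16  1.3   0.15] [-0.66 -0.32  1.57  0.17  1.49  0.14]
-30 [-0.63 -0.22  1.65  0.16  1.3   0.67] [-0.66 -0.32  1.57  0.17  1.49  0.67]
0 [-0.63 -0.22  1.65  0.16  1.3   1.19] [-0.66 -0.32  1.57  0.17  1.49  1.19]
30 [-0.63 -0.22  1.65  0.16  1.3   1.72] [-0.66 -0.32  1.57  0.17  1.49  1.71]
60 [-0.63 -0.22  1.65  0.16  1.3   2.24] [-0.66 -0.32  1.57  0.17  1.49  2.24]
90 None None
1.7167 [ 0.49775298 -0.28053647  0.3136683 ] [-0.67 -0.34  1.53  0.17  1.54  1.19]
[[ 0.493 -0.279  0.48 ]
 [ 0.205 -0.066 -0.977]]
```

View pics/w1.png

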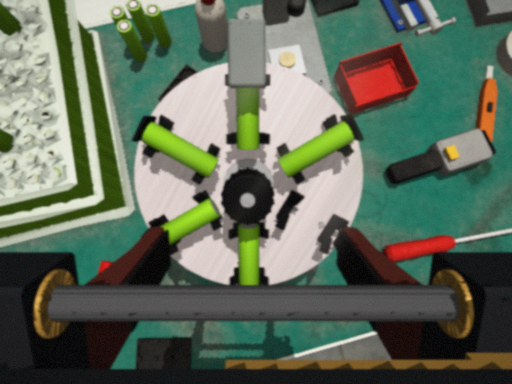

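The wrist view along the axis shows the knob at (248,199), a filled cell at the pointer station (248,255), and the empty nest's saddles at (290,208) and (333,232). So the empty nest is one stop away, 60° clockwise.

Run:
```python
from bench import *
from h import *
a=dict(np.load("scene0.npz"));b=dict(np.load("side0.npz"));w=dict(np.load("w1.npz"))
m=cv2.inRange(hsv(w),(0,0,0),(180,255,70));m[:160]=0;m[236:]=0;m[:,:215]=0;m[:,285:]=0
m=cv2.morphologyEx(m,cv2.MORPH_OPEN,np.ones((15,15),np.uint8))
c,r=cv2.minEnclosingCircle(cv2.findNonZero(m));print("wrist knob",c,r)
k,e=tri([ray(a,(265.9,123.9)),ray(b,(251.4,130.2)),ray(w,c)]);print(k,e)
o,d=ray(w,c);print("size mm",2*r*((k+N*.016-o)@-w["view"][2,:3])/w["camera_matrix"][0,0]*1000)
# put the point on wrist ray at height along N given by two-view triangulation
k0=np.array([.5510,-.2941,.1962]);kw=o+d*(((k0-o)@N)+0.008)/(d@N);print("on wrist ray",kw)
np.save("knob.npy",k)
y=LAT*np.cos(np.radians(-30))+LOW*np.sin(np.radians(-30));q=quat(-N,y)
move_to(k+N*.06,q);move_l(k-N*.004,.1)
print(state()["ft_force"]);close();s=state();print("gap",s["finger_gap"],s["finger_force"],s["ft_force"])
j=s["joint_pos"].copy();f=[]
for i in range(1,5):
    jj=j.copy();jj[5]+=np.radians(61)*i/4;movej(jj);f.append(state()["moment"].round(2))
print(f);gripper_open();move_l(k+N*.13,.2);hold(.3);s=state();print(s["time"])
move_to(k+N*.13,quat(-N,LAT))
snap("wrist","w2")
```

```text
wrist knob (247.5, 198.0454559326172) 29.30534553527832
[ 0.54945362 -0.28955988  0.19832209] 0.0017786467887127685
size mm 48.26273303181833
on wrist ray [ 0.54792534 -0.28905303  0.20303574]
[-0.27658634 -0.36579141  0.57708739]
gap 0.043824321731579366 30.00118911266327 [ 1.54801181 -2.45294818 -0.89652061]
[array([0.17, 0.29, 0.25]), array([ 0.65, -0.01,  0.06]), array([ 0.8 , -0.07,  0.69]), array([ 1.09, -0.23,  0.16])]
7.25
```

View pics/w2.png

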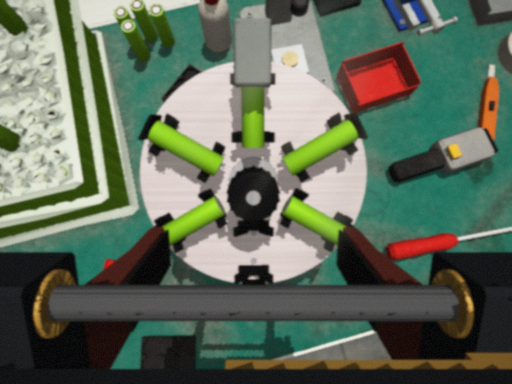

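The empty nest is now at the pointer: its saddles are at (253,228) and (253,272), and filled cells sit on both sides at (190,220) and (313,218). Next I measure the nest and the waiting cell, each from two wrist positions.

Run:
```python
from bench import *
from h import *
k=np.load("knob.npy");q=quat(-N,LAT)
move_to(k+N*.13+LOW*.075+LAT*.03,q);hold(.2);snap("wrist","n1")
move_to(k+N*.13+LOW*.075-LAT*.04,q);hold(.2);snap("wrist","n2")
th=np.radians(14.7);c=np.array([np.cos(th),np.sin(th),0]);y=np.array([np.sin(th),-np.cos(th),0]);qc=quat(np.array([0,0,-1.]),y)
p=np.array([.486,.111,.17]);print(inverse_kinematics(p,qc),inverse_kinematics(p,quat(np.array([0,0,-1.]),-y)))
# go over the ring high
move_l(k+N*.2+LOW*.075,.25)
move_to(p+y*.03,qc);hold(.2);snap("wrist","c1")
move_to(p-y*.03,qc);hold(.2);snap("wrist","c2")
print(state()["time"],state()["joint_pos"].round(2))
cv2.imwrite("pics/m.png",cv2.resize(np.vstack([np.hstack([cv2.imread(f"pics/{t}.png") for t in r]) for r in(("n1","n2"),("c1","c2"))]),(796,597)))
```

```text
[ 1.56287976e-01 -1.87254376e-01  1.60733056e+00 -4.44089210e-16
  1.72151647e+00  1.47052090e+00] [ 1.56287976e-01 -1.87254376e-01  1.60733056e+00 -4.44089210e-16
  1.72151647e+00 -1.67107175e+00]
11.95 [ 0.21 -0.19  1.61 -0.    1.72  1.53]
```

View pics/m.png

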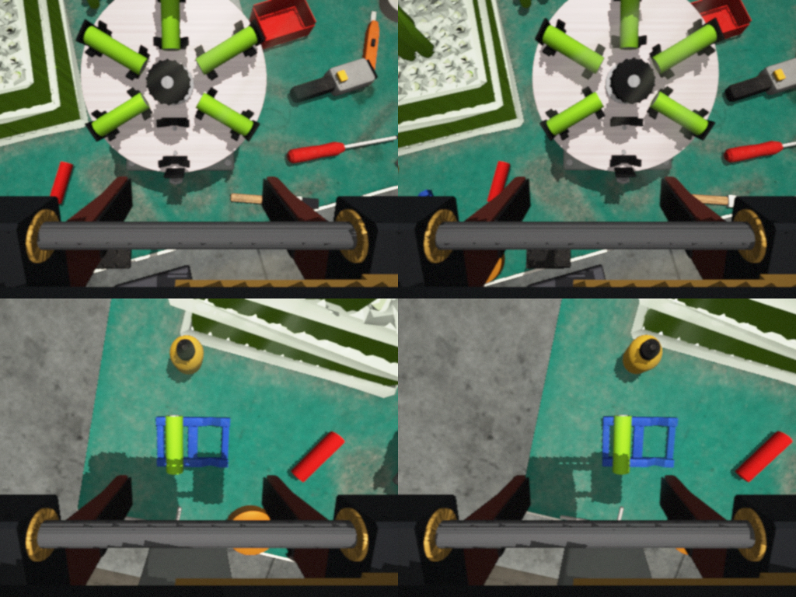

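The four wrist views show the empty nest's saddles at about (225,156) and (222,208) in n1. In c1 the cell is at about (225,187) full size, between the two blue rails. The bottle stands ahead, more than 80 mm clear.

Run:
```python
from h import *
L=lambda t:dict(np.load(t+".npz"))
def greens(im,box):
    m=cv2.inRange(hsv(im),(33,110,40),(50,255,255));x0,y0,x1,y1=box;z=np.zeros_like(m);z[y0:y1,x0:x1]=m[y0:y1,x0:x1]
    z=cv2.morphologyEx(z,cv2.MORPH_OPEN,np.ones((5,5),np.uint8))
    cs=[c for c in cv2.findContours(z,cv2.RETR_EXTERNAL,cv2.CHAIN_APPROX_NONE)[0] if cv2.contourArea(c)>300]
    out=[]
    for c in cs:
        r=cv2.minAreaRect(c);b=cv2.boxPoints(r);e=[np.linalg.norm(b[1]-b[0]),np.linalg.norm(b[2]-b[1])]
        ends=((b[0]+b[1])/2,(b[2]+b[3])/2) if e[0]<e[1] else ((b[1]+b[2])/2,(b[3]+b[0])/2)
        out.append((np.array(r[0]),ends,max(e),min(e)))
    return out
c1,c2=L("c1"),L("c2")
g=[max(greens(i,(150,120,400,240)),key=lambda t:t[2]) for i in(c1,c2)]
print([(t[0].round(1),round(t[2],1),round(t[3],1)) for t in g])
p,e=tri([ray(i,t[0]) for i,t in zip((c1,c2),g)]);print("cell mid",p,e)
ee=[]
for s in(0,1):
    es=[sorted(t[1],key=lambda v:v[1])[s] for t in g];x=tri([ray(c1,es[0]),ray(c2,es[1])]);ee.append(x[0]);print(" end",x)
d=ee[0]-ee[1];print("len",np.linalg.norm(d),"yaw",np.degrees(np.arctan2(d[1],d[0])))
for i,t in zip((c1,c2),g):
    P=deproj(i);u,v=t[0].astype(int);print(" depth pt top",P[v,u])
    es=sorted(t[1],key=lambda v:v[1]);w=[onplane(i,x,.022) for x in es];w2=w[0]-w[1];print(" plane z.022 mid",(w[0]+w[1])/2,"len",np.linalg.norm(w2),"yaw",np.degrees(np.arctan2(w2[1],w2[0])))
    b=cv2.inRange(hsv(i),(108,120,60),(128,255,255));P=deproj(i);b[:130]=0;b[250:]=0;b[:,:150]=0;b[:,400:]=0
    b=cv2.morphologyEx(b,cv2.MORPH_OPEN,np.ones((3,3),np.uint8));q=P[(b>0)&(P[...,2]>.003)];r=cv2.minAreaRect((q[:,:2]*1000).astype(np.float32));print(" cradle rect",r)
n1,n2=L("n1"),L("n2")
G=[[t for t in greens(i,(60,25,512,190))] for i in(n1,n2)]
k=np.load("knob.npy");mids=[]
for a in G[0]:
    for b in G[1]:
        x,e=tri([ray(n1,a[0]),ray(n2,b[0])])
        if e<.004 and abs((x-k)@N+.03)<.012 and abs(np.linalg.norm(x-k+N*((k-x)@N))-.073)<.02:
            ang=np.degrees(np.arctan2((x-k)@LAT,(x-k)@LOW))
            mids.append(x);print("cell",a[0].round(1),b[0].round(1),x.round(4),round(e,4),"h",((x-k)@N).round(4),"ang",ang.round(1),round(a[2]),round(a[3]))
# saddles
sad=[]
for i in(n1,n2):
    nest=k-N*.03+LOW*.073;o=[]
    for s in(-.026,.026):
        u=proj(i,nest+LOW*s-N*.005);x0,y0=(u-[24,13]).astype(int);m=cv2.inRange(hsv(i)[y0:y0+26,x0:x0+48],(0,0,0),(180,255,60))
        pts=cv2.findNonZero(m).reshape(-1,2)+[x0,y0];r=cv2.minAreaRect(pts.astype(np.float32));o.append((u,r));print("saddle pred",u.round(1),"rect",np.round(r[0],1),np.round(r[1],1),r[2],"mean",pts.mean(0).round(1))
    sad.append(o)
for s in(0,1):
    x,e=tri([ray(i,sad[j][s][1][0]) for j,i in enumerate((n1,n2))]);d=x-k;print("saddle",x,e,"low,lat,h",d@LOW,d@LAT,d@N)
for i in(n1,n2):
    P=deproj(i);H=hsv(i).astype(int);m=(H[...,1]<50)&(H[...,2]>130)&(np.linalg.norm(P-(k-.054*N),axis=-1)<.11);q=P[m]
    for _ in range(10):
        c=q.mean(0);nn=np.linalg.svd(q-c,full_matrices=False)[2][2];nn*=np.sign(nn[2]);r=(q-c)@nn;q=q[abs(r)<max(.002,2*r.std())]
    print("plane",nn,"knob above face",(k-c)@nn,"tilt",np.degrees(np.arccos(nn[2])),"az",np.degrees(np.arctan2(nn[1],nn[0])))
```

```text
[(array([223.5, 188. ]), np.float32(74.0), np.float32(21.0)), (array([287.7, 188. ]), np.float32(74.4), np.float32(22.1))]
cell mid [0.48975334 0.10816797 0.02125186] 4.542434262289061e-05
 end (array([0.52276007, 0.11640872, 0.01682791]), np.float64(9.090062753180869e-06))
 end (array([0.45588626, 0.0997138 , 0.02579367]), np.float64(0.0001073134261501014))
len 0.0695069098363121 yaw 14.017268395361606
 depth pt top [0.4912405  0.10838177 0.02819244]
 plane z.022 mid [0.48902091 0.10792791 0.022     ] len 0.07055306204708814 yaw 13.381946313286432
 cradle rect ((511.7017517089844, 90.50935363769531), (92.77732849121094, 88.72920989990234), 13.610661506652832)
 depth pt top [0.49166687 0.11017643 0.0284678 ]
 plane z.022 mid [0.48888672 0.10802165 0.022     ] len 0.07079212408982705 yaw 14.824629104828613
 cradle rect ((509.829833984375, 96.38496398925781), (92.26200103759766, 99.81523132324219), 13.879474639892578)
cell [289.8 147.4] [363.1 146.7] [ 0.5144 -0.3466  0.1563] 0.0002 h -0.03 ang 61.3 76 24
cell [153.  147.9] [226.  146.6] [ 0.5472 -0.2223  0.1565] 0.0001 h -0.0297 ang -
[... 435 characters left out ...]
24.1 211.5]
saddle pred [293.8 158.5] rect [293.5 156. ] [10. 39.] 90.0 mean [293.  155.6]
saddle pred [292.2 210.6] rect [292. 211.] [22. 38.] 90.0 mean [291.3 210.4]
saddle [ 0.52423824 -0.28224659  0.14964452] 7.011926157365618e-05 low,lat,h 0.044339072524719775 -0.0005652889220599197 -0.033053485835980057
saddle [ 0.47778061 -0.27163069  0.1134561 ] 0.0002732561154959806 low,lat,h 0.1027865000523489 0.0011549248743019877 -0.0457636605821503
plane [-0.40847994  0.10881609  0.9062578 ] knob above face 0.05818584654674421 tilt 25.006776205600225 az 165.0832360430352
plane [-0.40845683  0.10876807  0.90627398] knob above face 0.058109229053432965 tilt 25.004582993730082 az 165.08871965652816
```

```bash
cat >> h.py <<'E'
C=np.array([.5632,-.2930,.1718]);NEST=C+LOW*.073
QN=quat(-N,LAT)
E
python3 - <<'E'
from bench import *
from h import *
th=np.radians(14.4);y=np.array([np.sin(th),-np.cos(th),0]);qc=quat(np.array([0,0,-1.]),y)
p=np.array([.4893,.1080,.0195])
move_to(p+[0,0,.08],qc);move_l(p,.08);s=state();print(s["ee_pos"],s["ft_force"])
close();s=state();print("gap",s["finger_gap"],s["finger_force"],s["ft_force"])
move_l(p+[0,0,.2],.15);s=state();print("lifted gap",s["finger_gap"],s["ft_force"])
move_to(NEST+N*.11,QN);hold(.2);s=state();print(s["time"],"gap",s["finger_gap"],s["ft_force"],s["ee_pos"]-(NEST+N*.11))
snap("scene","s3");snap("side","d3")
a,b=cv2.imread("pics/s3.png")[40:230,180:370],cv2.imread("pics/d3.png")[40:230,160:350]
cv2.imwrite("pics/m3.png",cv2.resize(np.hstack([a,b]),None,fx=2.1,fy=2.1,interpolation=cv2.INTER_CUBIC))
E
```

```text
[0.48978013 0.10805652 0.02021457] [-0.208362    0.25898402  0.60632435]
gap 0.02068845703935966 29.995450973510742 [-0.95354365  1.47845642  1.27977355]
lifted gap 0.020570540008836673 [-0.85530156 -0.28676256 -1.17599705]
17.625 gap 0.0204030597969514 [-0.18068102 -0.30192599  0.80553048] [ 5.64071965e-04  8.14341188e-04 -8.67352425e-05]
```

View pics/m3.png

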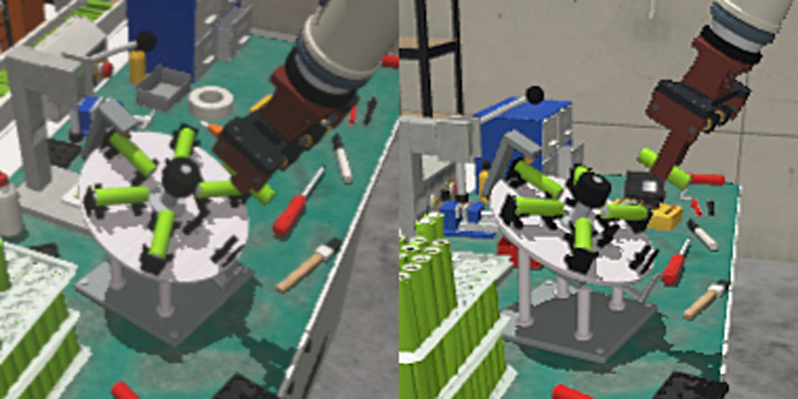

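The cell is held squarely above the empty nest, tilted with the dial, and the dial is still in its stop. Now I lower it with a force check.

Run:
```python
from bench import *
from h import *
move_l(NEST+N*.012,.1,QN);hold(.3);f0=state()["ft_force"];log=[]
for h in np.arange(.010,-.0031,-.001):
    move_l(NEST+N*h,.03);hold(.1);s=state();f=s["ft_force"]-f0;log.append((round(h*1e3,1),round(((s["ee_pos"]-NEST)@N)*1e3,1),round(f@N,1),round(f@LAT,1),round(f@LOW,1)))
    if np.linalg.norm(f)>5:break
print(log,state()["time"],state()["finger_gap"])
snap("scene","s4");snap("side","d4")
a,b=cv2.imread("pics/s4.png")[60:220,200:360],cv2.imread("pics/d4.png")[70:230,180:340]
cv2.imwrite("pics/m4.png",cv2.resize(np.hstack([a,b]),None,fx=2.5,fy=2.5,interpolation=cv2.INTER_CUBIC))
```

```text
[(np.float64(10.0), np.float64(9.9), np.float64(0.2), np.float64(0.4), np.float64(0.4)), (np.float64(9.0), np.float64(9.0), np.float64(0.5), np.float64(0.4), np.float64(-0.6)), (np.float64(8.0), np.float64(8.0), np.float64(-0.4), np.float64(0.2), np.float64(0.3)), (np.float64(7.0), np.float64(7.0), np.float64(0.8), np.float64(0.4), np.float64(-1.5)), (np.float64(6.0), np.float64(6.0), np.float64(0.9), np.float64(0.8), np.float64(-0.7)), (np.float64(5.0), np.float64(5.0), np.float64(0.2), np.float64(-0.1), np.float64(-0.8)), (np.float64(4.0), np.float64(4.0), np.float64(-0.2), np.float64(0.6), np.float64(0.4)), (np.float64(3.0), np.float64(3.0), np.float64(0.9), np.float64(0.6), np.float64(0.3)), (np.float64(2.0), np.float64(2.0), np.float64(1.3), np.float64(1.4), np.float64(-0.2)), (np.float64(1.0), np.float64(1.0), np.float64(0.2), np.float64(0.7), np.float64(-0.8)), (np.float64(0.0), np.float64(-0.0), np.float64(0.4), np.float64(-0.4), np.float64(-0.3)), (np.float64(-1.0), np.float64(-1.0), np.float64(-0.3), np.float64(0.3), np.float64(-0.0)), (np.float64(-2.0), np.float64(-2.0), np.float64(-0.2), np.float64(-0.9), np.float64(-1.2)), (np.float64(-3.0), np.float64(-2.5), np.float64(6.8), np.float64(-0.2), np.float64(2.9))] 24.0583 0.020581811341134154
```

View pics/m4.png

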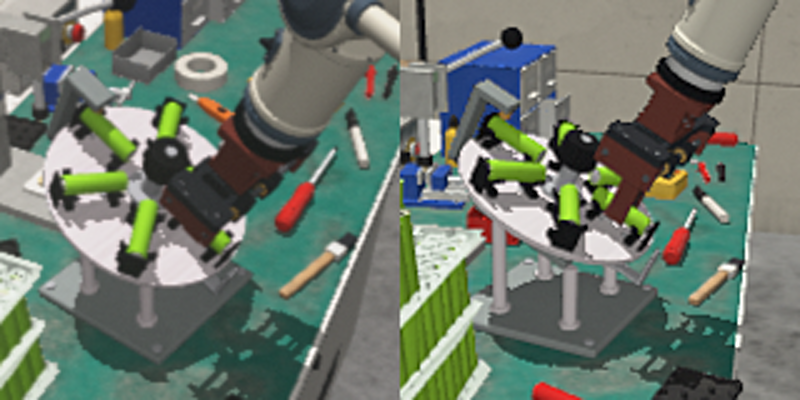

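Contact came at about -2.3 mm with almost no side force, which is consistent with the cell seated in both Vs. Release and check.

Run:
```python
from bench import *
from h import *
gripper_open();hold(.2);p=state()["ee_pos"];move_l(p+N*.12,.12)
q=NEST+N*.13
move_to(q+LAT*.03,QN);hold(.2);snap("wrist","e1")
move_to(q-LAT*.04,QN);hold(.3);snap("wrist","e2");print(state()["time"])
L=[dict(np.load(t+".npz")) for t in("e1","e2")];R=[]
for im in L:
    m=cv2.inRange(hsv(im),(33,110,40),(50,255,255));m=cv2.morphologyEx(m,cv2.MORPH_OPEN,np.ones((5,5),np.uint8))
    cs=[c for c in cv2.findContours(m,cv2.RETR_EXTERNAL,cv2.CHAIN_APPROX_NONE)[0] if cv2.contourArea(c)>300]
    u=proj(im,NEST);r=min((cv2.minAreaRect(c) for c in cs),key=lambda r:np.linalg.norm(np.array(r[0])-u));R.append(r);print(u,r)
    b=cv2.boxPoints(r);o=sorted(b,key=lambda v:v[1]);h=((NEST+N*.003));
    w=[]
    for e in((o[0]+o[1])/2,(o[2]+o[3])/2):
        O,d=ray(im,e);w.append(O+d*((h-O)@N)/(d@N))
    dd=w[1]-w[0];mid=(w[0]+w[1])/2-NEST;print("len",np.linalg.norm(dd),"yaw err rad",dd@LAT/(dd@LOW),"low,lat",mid@LOW,mid@LAT)
x,e=tri([ray(i,r[0]) for i,r in zip(L,R)]);d=x-NEST;print("mid rel nest low,lat,h",d@LOW,d@LAT,d@N,e)
cv2.imwrite("pics/m5.png",cv2.resize(L[0]["frame"][0:260],(800,406)))
```

```text
27.875
[219.75965607 194.70175975] ((220.09303283691406, 195.1165008544922), (80.00495910644531, 25.19583511352539), 88.9583740234375)
len 0.07131185497730055 yaw err rad -0.005307018670535212 low,lat 0.000749563264907933 0.0005850328791164619
[297.53347515 194.90793091] ((297.8971252441406, 195.45086669921875), (25.20305824279785, 79.34436798095703), 1.080924153327942)
len 0.07092335722840686 yaw err rad 0.014198042779227907 low,lat 0.0008485089905249112 -7.21672195337992e-05
mid rel nest low,lat,h 0.00038198449604937164 0.00030396723745719744 0.00021237038460333578 5.704145728730076e-05
```

View pics/m5.png

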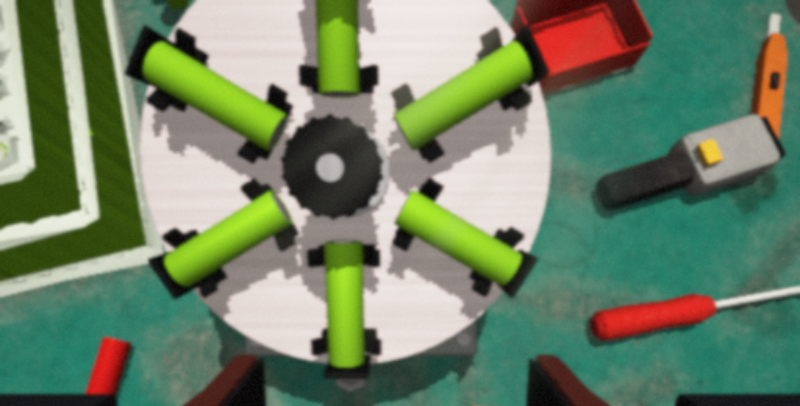

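The cell lies at (345,305) in both saddles at the pointer, in line with the nest and level with its neighbours. The gripper is clear.

```bash
python3 -c "
from bench import *
print(job_done())"
```

```text
the job is handed in; nothing more can be done
None
```

I turned the carousel one stop clockwise so the empty nest clicked in at the pointer, laid the cell in both of its V saddles and handed the job in at about 28 s; my last wrist views put the cell's middle within 1 mm of the nest point as I measured it, but no verdict came back and I did not recheck the glue bottle, which the arm stayed clear of.

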